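Mount a button blank on the sloped carving rest

ROBOT

A 6-joint arm with a two-finger parallel gripper is mounted at the origin on the work surface. World frame = base frame: x ahead of the robot, y to its left, z up, the work surface at z = 0. Lengths are in m, angles in rad, forces in N, time in s.
With the tool pointing down it reaches from about 0.3 to 1 m from the base axis. Payload 5.1 kg.
Tool frame: the origin (TCP) lies on the centre line of the jaws, within the pads' length; the fingertips stand env.nose_length ahead of it and the grasp point (between the pads) lies 3 mm ahead of it (env.nose_length is the distance from the TCP to the fingertips, in m); z points along the fingers, y is the line along which they close (so a half turn about z gives the same grasp; the last joint's range is limited). The gripper opens to 95 mm and grips with 3 to 60 N. Pads are 20 mm wide; open, the fingers measure 119 mm over their backs; the gripper's body (75 mm by 180 mm) begins 59 mm behind the grasp point.
Start: joints at [-1.237, 0.124, 1.65, -0, 1.367, -0.083], TCP at [0.263, -0.594, 0.237] pointing down, gripper open.
Joint ranges: [-2.61, 2.61], [-1.02, 2.33], [0.03, 2.71], [-1.35, 4.49], [0.32, 2.68], [-2.91, 2.91]. Speed limits (rad/s): [2.57, 2.57, 3.14, 3.14, 3.14, 3.14].

INTERFACE

Orientations are given as a unit quaternion [w, x, y, z].
In Python, from plant import get_state, viewer, env gives the robot as it stands.
- The arm moves only by the tool arm_command, never from a script. Its arguments are lists of equal length, an entry for each row: "travel": the shift along the tool's x, y, z in mm, a list of three; "spin": the turn about the tool's z in rad. In form: {"travel": [[dx, dy, dz], ...], "spin": [spin, ...]}. A call has 1 to 8 rows; each row shifts and turns the commanded pose from where the row before left it, along the tool's axes as they then stand; what a row does not reach is not made up. A row lasts 1/10 s, in which the tool goes at most 50 mm and 8.59 degrees, less where a joint would pass 70% of its speed; a pose out of reach is approached as far as the arm can. A call with a gripper value outside its range is refused whole. "fingers" is the opening, from 0 (shut) to 1 (fully open), set as the call begins (left out, the last holds). The fingers move at their own pace and stop on an object; "squeeze" is the grip in N (left out, the last holds). Time passes only in rows, so rows that do not move let the fingers close. It gives the time, the measured TCP pose, the force, the opening and the grip force at its end, in the units of the state.
- get_state(): the state, without advancing time (a new reading comes with each control period).
- viewer.snapshot(name): name is "scene" or "side" or "wrist"; returns a dict with "frame" (480x640x3 uint8, red, green, blue), "z_map" (480x640 float32, m along the optical axis (not along the pixel's ray), 0 where there is no reading), "fx", "fy", "cx", "cy" (pixels), "R" (3x3) and "t" (3): a world point X has camera coordinates R X + t. Camera axes: x right, y down, z forward; pixel columns grow to the right and rows downward; lengths in m; the calibration is good to about 2 mm. A picture is of the moment at which its call begins.
- env.job_done(): hands the job in; it is judged then, once.
The state is a dict: "clock": time; "joint_pos": joint angles; "joint_velocities": joint speeds; "joint_efforts": joint torques, N m; "tool_pos": TCP position; "orientation": TCP orientation; "wrist_force": force on the tool from outside, world axes, zero at the start; "moment": the same for the moment, N m; "width": finger opening in m; "grip_force": force on a finger pad.
Only numpy, scipy, OpenCV 4.12 (cv2) and the standard library are available. Lean on these libraries where they do the work, as an engineer would, in place of code of your own. Each camera call takes 0.05 s, during which the arm holds its last target. There are 200 camera calls.

TASK

Take the bone button blank with the dark horn centre and set it down, without dropping it, flat on the narrow sloping ledge of the carving rest, centred across the ledge and with its lower edge right against the brass lip. Once it sits there, released, swing the brass hold-down over it by its red post as far as it goes. Leave the three plain blanks and the burnisher where they lie.

Things in the scene. Friction and masses are not known exactly. Their poses are not given: they have to be found in the camera images.
- blank: the button blank to mount: cream bone disc, diameter 44 mm, 8 mm thick, about 23 g, with a dark brown horn spot of 18 mm diameter in the middle of both faces. It starts flat on the bench. Origin: centre of its underside; z is the disc's axis
- blank_center (a point): the middle of that blank (half-way through its thickness, 4 mm above the underside)
- rest: the carving rest, fixed to the bench: dark wooden base 130 x 90 x 15 mm (x, y, z), two feet 22 mm wide, carrying the sloping ledge. Origin: centre of the base's underside; x points along the ledge towards its low end, which is the end away from the robot
- ledge: the narrow ledge of the rest: pale wooden bar 26 mm wide (y), 100 mm long (x = -72 to +28), 18 mm thick, sloping at 20 degrees. Its frame is tilted with it: x runs down the slope, away from the robot, y across it, z square to its top face. Origin: on the top face, under the centre of the mounted blank, 75 mm above the bench. The mounted blank overhangs the ledge by 9 mm on either side
- lip (a point): middle of the upper inner edge of the brass lip at the ledge's low end, farthest from the robot: the lip is 26 mm wide, 4 mm thick and stands 5 mm above the top face; its inner face, against which the blank goes, is at ledge x = +22 mm
- catch (a joint): angle of the brass hold-down, rad: 0 = end stop, pointing straight down the slope over the blank; 1.57 = square off the ledge to its +y side; limit 2.0. It turns stiffly and stays where it is left; it starts open. Its arm, 12 mm wide, reaches 50 mm from the axis; underside 11 mm, top 16 mm above the ledge's top face (3 mm over the mounted blank)
- catch_axis (a point): where the hold-down's turning axis, square to the slope, meets the ledge's top face: ledge x = -58 mm, y = 0
- catch_post (a point): the top centre of the red post on the hold-down: upright (square to the slope) round post, diameter 12 mm, 30 mm tall, standing on the arm 36 mm from the turning axis; this point is 46 mm above the ledge's top face
- plain_a: a plain cream bone disc without a dark centre, diameter 44 mm, 8 mm thick, flat on the bench; to be left alone. Origin: centre of its underside
- plain_b: a plain cream bone disc without a dark centre, diameter 44 mm, 8 mm thick, flat on the bench; to be left alone. Origin: centre of its underside
- plain_c: a plain cream bone disc without a dark centre, diameter 44 mm, 8 mm thick, flat on the bench; to be left alone. Origin: centre of its underside
- burnisher: a boxwood burnisher lying along its x, 136 mm long (x from -65 to +71 mm), 22 mm wide, 14 mm high; to be left alone. Origin: on the underside, near the middle
Not all that is in view belongs to the job. What is shaped like the blank but green or pink is not meant.

How it is judged:
On the way, in this order (a step that is already met when the one before it is completed fails the run):
1. the fingers set the blank down on the ledge: they still hold it within about a centimetre of its place (contact force between the fingers and blank above 0.3 N and x of blank_center in the frame of ledge between -0.03 and 0.03 m and y of blank_center in the frame of ledge between -0.015 and 0.015 m and z of blank_center in the frame of ledge between -0.004 and 0.016 m), for 0.02 s.
2. the blank sits on the ledge against the lip, released and at rest, while the hold-down is still open (x of blank_center in the frame of ledge between -0.004 and 0.003 m and y of blank_center in the frame of ledge between -0.007 and 0.007 m and z of blank_center in the frame of ledge between 0.001 and 0.007 m and angle between the z axis of blank and the z axis of ledge, either way round below 0.12 rad and contact force between the fingers and blank below 0.1 N and linear speed of blank below 0.02 m/s and value of joint catch above 0.7 rad), for 0.2 s.
3. the hold-down is swung over the blank to its stop (value of joint catch below 0.15 rad), for 0.2 s.
At the end, for the whole second after the job is handed in: the blank with the dark centre lies flat on the sloping ledge (within 7 degrees), centred across it within 7 mm and within 4 mm of touching the lip, released and at rest; the hold-down is over it, within 0.15 rad of its stop; the plain blanks and the burnisher lie within 20 mm of where they started (x of blank_center in the frame of ledge between -0.004 and 0.003 m and y of blank_center in the frame of ledge between -0.007 and 0.007 m and z of blank_center in the frame of ledge between 0.001 and 0.007 m and angle between the z axis of blank and the z axis of ledge, either way round below 0.12 rad and contact force between the fingers and blank below 0.1 N and linear speed of blank below 0.02 m/s and value of joint catch below 0.15 rad and angular speed of blank below 0.2 rad/s and distance of each of plain_a, plain_b, plain_c, burnisher from where it was at the start of the episode below 0.02 m).
It fails at once if a plain blank or the burnisher is moved by more than 20 mm (distance of any of plain_a, plain_b, plain_c, burnisher from where it was at the start of the episode above 0.02 m).
It also fails if it takes over 51 s, if anything falls off the work surface, if the arm or the gripper's body presses on something with over 40 N, if the wrist force passes 120 N, or if a joint passes its speed limit or range.

## Working session

There is one attempt and no reset: what is moved stays moved. The work goes in short steps, Python scripts to look and compute and a tool call to move; the robot and the scene stay as the last step left them, time stands still between calls to the robot, and variables do not carry over. Pictures are saved under pics/ and viewed, at most 13 in all, crops included, and the job is handed in when it is done.

Besides the shell and the picture viewer there is one more tool, called after ">>>" as name([rows], argument=value, ...), one row to a line, values as JSON. arm_command: Moves the arm, as the interface text tells. Its arguments: {"type":"object","properties":{"travel":{"type":"array"},"spin":{"type":"array"},"fingers":{"type":"number"},"squeeze":{"type":"number"}},"required":["travel","spin"]}

```bash
mkdir -p pics; cat > h.py <<'E'
import numpy as np, cv2, pickle
from plant import get_state, viewer, env
def snap(name,fn=None):
    s=viewer.snapshot(name)
    if fn: cv2.imwrite('pics/'+fn,s['frame'][:,:,::-1])
    pickle.dump(s,open(name+'.pkl','wb'))
    return s
def load(n): return pickle.load(open(n+'.pkl','rb'))
def proj(s,X):
    c=s['R']@np.array(X)+s['t']; return np.array([s['fx']*c[0]/c[2]+s['cx'],s['fy']*c[1]/c[2]+s['cy']])
def ray(s,u,v):
    d=s['R'].T@np.array([(u-s['cx'])/s['fx'],(v-s['cy'])/s['fy'],1]); return -s['R'].T@s['t'],d
def plane(s,u,v,z):
    o,d=ray(s,u,v); return o+d*(z-o[2])/d[2]
def depthpt(s,u,v):
    o,d=ray(s,u,v); return o+d*s['z_map'][int(v),int(u)]
def cloud(s):
    v,u=np.mgrid[:480,:640]; d=np.stack([(u-s['cx'])/s['fx'],(v-s['cy'])/s['fy'],np.ones(u.shape)],-1)*s['z_map'][...,None]
    return (d-s['t'])@s['R']
E
python3 - <<'E'
from h import *
for n in ['scene','side']:
    s=snap(n,n+'0.png'); print(n,-s['R'].T@s['t'],s['R'][2],s['fx'])
print(env.nose_length,get_state())
E
```

```text
scene [ 0.9085017  -0.66372238  0.81751057] [-0.42747219  0.57760629 -0.69544123] 561.0772673555203
side [ 0.47409315 -0.64745336  0.68637195] [-0.00464457  0.70983949 -0.70434816] 454.9989339385436
0.022 {'clock': 0.1, 'joint_pos': array([-1.23659808e+00,  1.24433473e-01,  1.65153031e+00, -2.93531845e-06,
        1.36751657e+00, -8.26069305e-02]), 'joint_velocities': array([ 0.0013621 , -0.00074569, -0.00278951,  0.00022111,  0.00051089,
        0.00048561]), 'joint_efforts': array([ 5.77708706e-04, -4.18879223e+01, -3.61097610e+01,  7.76618673e-02,
        4.61204164e-02, -5.94627545e-05]), 'tool_pos': array([ 0.26293675, -0.593851  ,  0.23551831]), 'orientation': array([-9.36208159e-04,  9.78362165e-01,  2.06897517e-01, -1.19844710e-04]), 'wrist_force': array([-0.66797122, -0.44883904,  0.03079574]), 'moment': array([ 0.00110497,  0.01481717, -0.0241708 ]), 'grip_force': 0.0, 'width': 0.09501550125387798}
```

View pics/scene0.png

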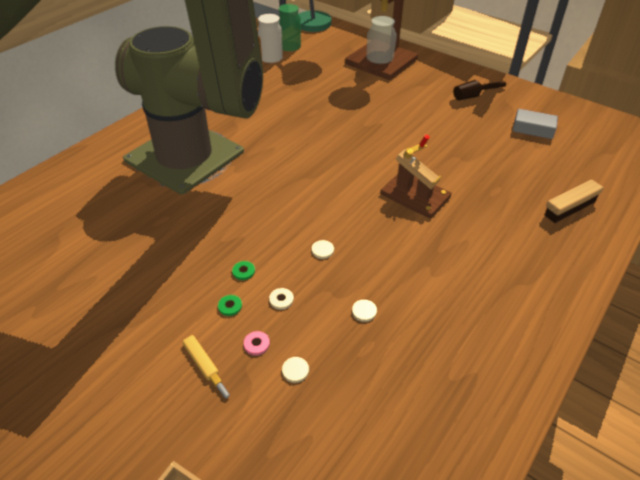

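View pics/side0.png

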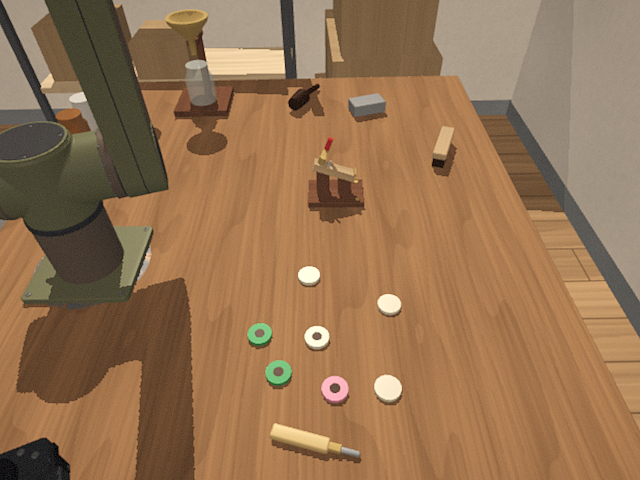

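The blank is at (281,299) in scene and (317,337) in side. These could be mistaken for it:
- **Green rings:** scene (243,271) and (230,305).
- **Pink ring:** scene (256,344).
- **Plain discs:** scene (322,250), (364,311) and (295,370).

The cream disc with the dark centre matches the description. The rest is at about (416,185) in scene and (336,180) in side, with the red post at its high end.

```bash
cat > m.py <<'E'
from h import *
S={n:load(n) for n in ['scene','side']}
for n,(u,v) in {'scene':(281,299),'side':(317,337)}.items():
    s=S[n]; f=s['frame'][v-25:v+25,u-25:u+25].astype(int)
    m=((f[...,2]>110)&(f[...,0]-f[...,2]<110)&(f.min(-1)>105)).astype(np.uint8)
    c=max(cv2.findContours(m,cv2.RETR_EXTERNAL,cv2.CHAIN_APPROX_NONE)[0],key=cv2.contourArea)
    e=cv2.fitEllipse(c); p=np.array(e[0])+[u-25,v-25]
    d=(f.sum(-1)<200).astype(np.uint8); M=cv2.moments(cv2.convexHull(np.argwhere(d)[:,::-1].astype(np.int32))) 
    q=[M['m10']/M['m00']+u-25,M['m01']/M['m00']+v-25]
    print(n,e[1],p,plane(s,*p,.006),'dark',q,plane(s,*q,.008))
    # rest
    P=cloud(s); b=s['frame'].astype(int)
    reg=np.zeros(P.shape[:2],bool)
    u0,v0={'scene':(416,180),'side':(336,180)}[n]; reg[v0-50:v0+40,u0-40:u0+40]=1
    red=reg&(b[...,0]>130)&(b[...,1]<60)&(b[...,2]<60)
    print(' red n',red.sum(),'median',np.median(P[red],0),'max z',P[red][:,2].max(), 'px',np.argwhere(red).mean(0)[::-1])
    base=reg&(abs(P[...,2]-.015)<.003)&(b[...,0]<120)
    xy=P[base][:,:2]; r=cv2.minAreaRect(xy.astype(np.float32)*1000); print(' base',base.sum(),r, xy.mean(0))
    pale=reg&(b[...,0]>150)&(b[...,2]>60)&(P[...,2]>.05)
    print(' pale',pale.sum(),P[pale].min(0),P[pale].max(0))
    Q=P[pale]; 
    print(' rect',cv2.minAreaRect(Q[:,:2].astype(np.float32)*1000))
    cv2.imwrite(f'pics/crop_{n}.png',cv2.resize(s['frame'][v0-50:v0+40,u0-50:u0+50,::-1],None,fx=6,fy=6,interpolation=cv2.INTER_CUBIC))
    cv2.imwrite(f'pics/b_{n}.png',cv2.resize(s['frame'][v-40:v+40,u-40:u+40,::-1],None,fx=5,fy=5))
a=cv2.imread('pics/crop_scene.png');b=cv2.imread('pics/crop_side.png')
cv2.imwrite('pics/c2.png',cv2.resize(np.vstack([np.hstack([a,b])]),(800,360)))
E
python3 m.py
```

```text
scene (19.38746452331543, 23.999502182006836) [280.947649   297.46740341] [ 0.46442375 -0.19230572  0.006     ] dark [277.9851851851852, 299.27407407407406] [ 0.46392785 -0.19992591  0.008     ]
 red n 30 median [0.49966961 0.24258039 0.12917438] max z 0.13635994055725306 px [424.36666667 139.86666667]
 base 591 ((513.422607421875, 206.6937255859375), (90.63960266113281, 126.49737548828125), 88.07583618164062) [0.51595593 0.18947244]
 pale 330 [ 0.46307162 -0.66372238  0.0645118 ] [0.9085017  0.25651439 0.81751057]
 rect ((717.2811889648438, -196.2735595703125), (88.77056121826172, 1006.1881103515625), 27.289976119995117)
side (22.027698516845703, 24.60660743713379) [316.45401573 336.54592896] [ 0.46285648 -0.19328223  0.006     ] dark [319.7461368653422, 346.89845474613685] [ 0.46844734 -0.2157545   0.008     ]
 red n 46 median [0.49376584 0.24224025 0.1230826 ] max z 0.135338157943677 px [328.08695652 143.7173913 ]
 base 419 ((509.9703063964844, 207.77908325195312), (87.12283325195312, 128.70730590820312), 89.64924621582031) [0.51325333 0.18514069]
 pale 348 [ 0.45886252 -0.64745336  0.05324816] [0.55708625 0.2527564  0.68637195]
 rect ((508.4598388671875, -197.32400512695312), (98.20652770996094, 900.177978515625), 0.06685221195220947)
```

View pics/c2.png

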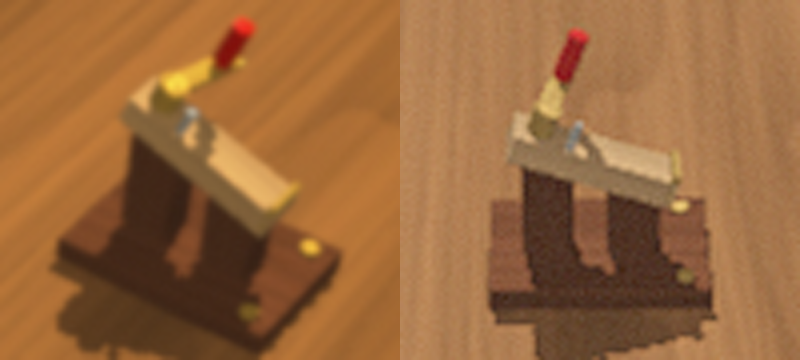

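View pics/b_scene.png

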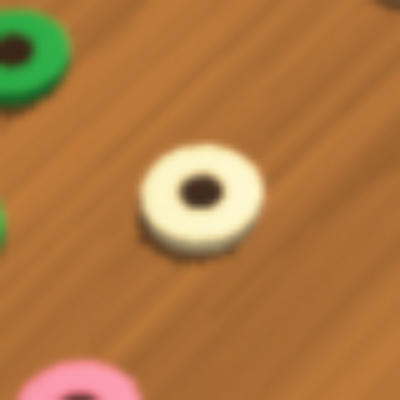

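The crop confirms the choice: a cream disc with a dark spot, centred at about scene (281.4,297.2). The rest stands with yaw about 0. The hold-down points to +y, there is a small pin on the ledge just below its pivot, and the lip is at the low right end. I'll move over the blank now.

>>> arm_command([
  [0, 0, 0],
  [0, 0, 0],
  [0, 0, 0],
  [20, -40, 0],
  [20, -40, 0],
  [20, -40, 0],
  [20, -40, 0],
  [20, -40, 0],
], spin=[0.139, 0.139, 0.139, 0, 0, 0, 0, 0], fingers=0.72)

```text
clock: 0.9
tool_pos: [0.3634, -0.3925, 0.2361]
orientation: [-0.0, 1.0, -0.0, -0.0]
wrist_force: [0.4, -0.6, 0.2]
width: 0.0681
grip_force: 0.0
```

>>> arm_command([
  [20, -40, 15],
  [20, -40, 15],
  [20, -40, 15],
  [20, -40, 15],
  [20, -40, 0],
  [0, 0, 0],
  [0, 0, 0],
], spin=[0, 0, 0, 0, 0, 0, 0])

```text
clock: 1.6
tool_pos: [0.4633, -0.1936, 0.1763]
orientation: [0.0, 1.0, 0.001, -0.0]
wrist_force: [-0.7, -1.0, -0.6]
width: 0.0686
grip_force: 0.0
```

```bash
cat > w.py <<'E'
from h import *
import sys
s=snap('wrist',sys.argv[1]); st=get_state()
print(st['clock'],st['tool_pos'],st['orientation'],-s['R'].T@s['t'],s['R'][2],s['fx'])
print('expected blank px',proj(s,[.4635,-.193,.008]),'tcp tip',proj(s,st['tool_pos']-[0,0,.022]))
E
python3 w.py w1.png
```

```text
1.65 [ 0.46306358 -0.1945625   0.17655943] [ 1.77165124e-04  9.99999945e-01  2.11284088e-04 -1.81977943e-04] [ 0.54371669 -0.1928986   0.32450635] [-0.28275638 -0.00141971 -0.95919071] 385.73747562123697
expected blank px [317.2900189  220.32573573] tcp tip [320.4211146  296.01319429]
```

View pics/w1.png

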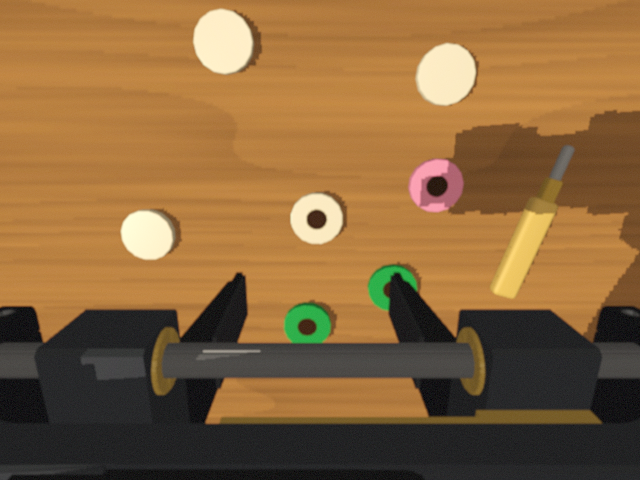

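The wrist view shows the target at (316.5,218.5), with its dark centre. The finger lanes on either side are clear: the nearest things are the pink ring at (437,185) and the green ring at (393,287). I'll descend and grip.

>>> arm_command([
  [1.5, -1.5, 40],
  [0, 0, 40],
  [0, 0, 35],
  [0, 0, 25],
  [0, 0, 9],
  [0, 0, 3],
  [0, 0, 0],
], spin=[0, 0, 0, 0, 0, 0, 0])

```text
clock: 2.35
tool_pos: [0.4652, -0.194, 0.0256]
orientation: [0.0, 1.0, -0.001, 0.001]
wrist_force: [0.1, -0.0, 0.4]
width: 0.0685
grip_force: 0.0
```

>>> arm_command([
  [0, 0, 0],
  [0, 0, 0],
  [0, 0, 0],
  [0, 0, 0],
  [0, 0, 0],
  [0, 0, 0],
], spin=[0, 0, 0, 0, 0, 0], fingers=0.3, squeeze=10)

```text
clock: 2.95
tool_pos: [0.4651, -0.1931, 0.0253]
orientation: [0.0, 1.0, -0.0, 0.0]
wrist_force: [-0.5, -0.5, 4.2]
width: 0.0432
grip_force: 10.0
```

>>> arm_command([
  [0, 0, -10],
  [0, 0, -30],
  [0, 0, -45],
  [0, -10, -45],
  [0, -25, -40],
  [0, -35, -30],
  [0, -35, -25],
  [0, -40, 0],
], spin=[0, 0, 0, 0, 0, 0, 0, 0])

```text
clock: 3.75
tool_pos: [0.4664, -0.0474, 0.255]
orientation: [0.001, 1.0, -0.001, 0.004]
wrist_force: [0.7, -0.4, 0.7]
width: 0.0432
grip_force: 10.0
```

>>> arm_command([
  [0, -45, 0],
  [0, -45, 0],
  [0, -45, 0],
  [0, -45, 0],
  [0, -40, 0],
  [0, -25, 0],
  [0, -10, 0],
  [0, 0, 0],
], spin=[0, 0, 0, 0, 0, 0, 0, 0])

```text
clock: 4.55
tool_pos: [0.4645, 0.2077, 0.2496]
orientation: [0.0, 1.0, 0.001, -0.0]
wrist_force: [0.3, -0.9, -0.5]
width: 0.0436
grip_force: 10.0
```

```bash
python3 w.py w2.png
```

```text
4.6 [0.46461197 0.20678276 0.24959318] [ 3.60706811e-04  9.99999892e-01  2.33776804e-04 -1.77929584e-04] [0.54488751 0.20842826 0.39781055] [-0.28246618 -0.00153139 -0.95927604] 385.73747562123697
expected blank px [706.66212731 204.89281419] tcp tip [320.37528276 295.17107786]
```

View pics/w2.png

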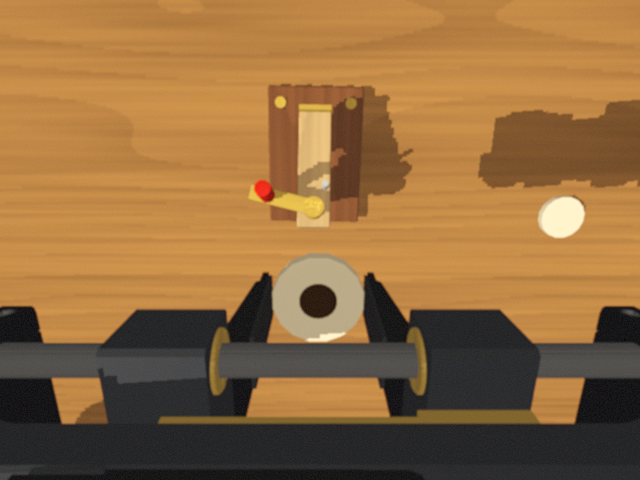

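The held disc is at (318,300). The rest is clear: the lip is at (315,107), the ledge runs between u=299 and 331, the red post is at (264,189), and the pivot is at (314,206). I'll measure these in world coordinates.

```bash
cat > m2.py <<'E'
from h import *
s=load('wrist'); f=s['frame']; hsv=cv2.cvtColor(f,cv2.COLOR_RGB2HSV)
for v in range(100,118,1): print(v,f[v,315],end=' ')
print()
for v in (104,107,125,140,160): print(v,[tuple(f[v,u]) for u in (295,297,298,299,300,302,315,328,329,330,331,332,333)])
P=cloud(s)
for v in (107,115,130,140): print(v,P[v,308])
def nm(x,z): c,n=np.cos(np.radians(20)),np.sin(np.radians(20)); return np.array([c*x+n*z,75-n*x+c*z])/1000
r=(f[...,0]>200)&(f[...,1]<60); pts=np.argwhere(r).mean(0)[::-1]
print('post',pts,plane(s,*pts,nm(-50,46)[1]),nm(-50,46))
base=((P[...,2]>.01)&(P[...,2]<.02)).astype(np.uint8); base[250:]=0
c=max(cv2.findContours(base,0,1)[0],key=cv2.contourArea)
for q in cv2.boxPoints(cv2.minAreaRect(c)): print(q,plane(s,*q,.015))
E
python3 m2.py
```

```text
100 [154  96  55] 101 [156  99  56] 102 [155  95  56] 103 [167 111  56] 104 [195 151  63] 105 [217 177  70] 106 [225 186  78] 107 [225 186  78] 108 [221 181  72] 109 [206 167  64] 110 [188 149  65] 111 [198 159  89] 112 [221 182 114] 113 [231 190 125] 114 [233 193 126] 115 [233 193 126] 116 [232 192 128] 117 [232 192 125] 
104 [(np.uint8(150), np.uint8(93), np.uint8(54)), (np.uint8(150), np.uint8(92), np.uint8(52)), (np.uint8(165), np.uint8(114), np.uint8(58)), (np.uint8(190), np.uint8(142), np.uint8(65)), (np.uint8(199), np.uint8(154), np.uint8(65)), (np.uint8(200), np.uint8(155), np.uint8(66)), (np.uint8(195), np.uint8(151), np.uint8(63)), (np.uint8(186), np.uint8(137), np.uint8(63)), (np.uint8(184), np.uint8(137), np.uint8(57)), (np.uint8(184), np.uint8(134), np.uint8(63)), (np.uint8(175), np.uint8(122), np.uint8(61)), (np.uint8(165), np.uint8(106), np.uint8(57)), (np.uint8(161), np.uint8(100), np.uint8(59))]
107 [(np.uint8(152), np.uint8(94), np.uint8(57)), (np.uint8(150), np.uint8(93), np.uint8(54)), (np.uint8(177), np.uint8(127), np.uint8(57)), (np.uint8(210), np.uint8(168), np
[... 1975 characters left out ...]
), np.uint8(183), np.uint8(117)), (np.uint8(200), np.uint8(160), np.uint8(100)), (np.uint8(170), np.uint8(125), np.uint8(76)), (np.uint8(157), np.uint8(100), np.uint8(57)), (np.uint8(159), np.uint8(96), np.uint8(55)), (np.uint8(161), np.uint8(99), np.uint8(58))]
107 [0.55605776 0.21591107 0.07285711]
115 [0.55003257 0.21606612 0.06737931]
130 [0.53830939 0.21598739 0.07312712]
140 [0.53049089 0.21598461 0.07481591]
post [262.43956044 188.35164835] [0.50093376 0.24591766 0.13532687] [-0.0312517   0.13532687]
[268.  86.] [0.57647383 0.25430372 0.015     ]
[363.  86.] [0.57669502 0.16607034 0.015     ]
[363. 221.] [0.44738196 0.16146308 0.015     ]
[268. 221.] [0.44716711 0.25869205 0.015     ]
```

>>> arm_command([
  [20, -1, 10],
  [30, -1.5, 20],
  [12, 0, 35],
  [1, 0, 35],
  [0, 0, 20],
  [0, 0, 5],
  [0, 0, 0],
  [0, 0, 0],
], spin=[0, 0, 0, 0, 0, 0, 0, 0], squeeze=7)

```text
clock: 5.4
tool_pos: [0.5289, 0.2092, 0.1265]
orientation: [-0.0, 1.0, -0.001, 0.001]
wrist_force: [-0.1, -0.3, 0.1]
width: 0.0435
grip_force: 7.0
```

```bash
cat > v.py <<'E'
from h import *
import sys
o=[]
for n in ('scene','side','wrist'):
    s=snap(n); u,v={'scene':(420,165),'side':(336,165),'wrist':(320,200)}[n]; w={'wrist':100}.get(n,45)
    o.append(cv2.resize(s['frame'][v-w:v+w,u-w:u+w,::-1],(266,266),interpolation=cv2.INTER_CUBIC))
cv2.imwrite('pics/'+sys.argv[1],np.hstack(o)); st=get_state(); print(st['tool_pos'],st['wrist_force'],st['grip_force'],st['width'])
E
python3 v.py v1.png
```

```text
[0.52886331 0.20973263 0.12666016] [-0.6999326  -0.4340154  -0.69164001] 6.99998214840889 0.04366203415716263
```

View pics/v1.png

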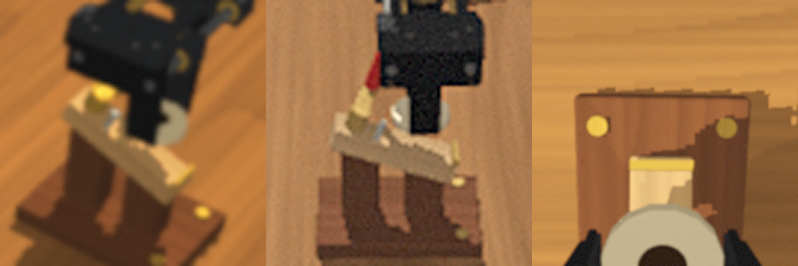

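Side and wrist views show the disc centred over the ledge, uphill of the lip and clear of the post and pin. I'll descend onto the slope.

>>> arm_command([
  [0, 0, 8],
  [0, 0, 6],
  [0, 0, 2],
  [0, 0, 2],
  [0, 0, 1],
  [0, 0, 0],
], spin=[0, 0, 0, 0, 0, 0])

```text
clock: 6.15
tool_pos: [0.5277, 0.2096, 0.1055]
orientation: [0.0, 1.0, -0.0, -0.0]
wrist_force: [-0.4, -0.6, 1.1]
width: 0.0434
grip_force: 7.0
```

>>> arm_command([
  [0, 0, 1],
  [0, 0, 1],
  [0, 0, 0],
], spin=[0, 0, 0])

```text
clock: 6.45
tool_pos: [0.5279, 0.2096, 0.1037]
orientation: [-0.0, 1.0, -0.0, 0.0]
wrist_force: [0.3, -0.3, 1.3]
width: 0.0436
grip_force: 7.0
```

>>> arm_command([
  [0, 0, 1],
  [0, 0, 1],
  [0, 0, 0],
], spin=[0, 0, 0])

```text
clock: 6.75
tool_pos: [0.5278, 0.2097, 0.1017]
orientation: [-0.0, 1.0, -0.0, 0.0]
wrist_force: [-0.7, 1.3, 1.0]
width: 0.0437
grip_force: 7.0
```

>>> arm_command([
  [0, 0, 1],
  [0, 0, 0],
], spin=[0, 0])

```text
clock: 6.95
tool_pos: [0.5282, 0.2097, 0.1013]
orientation: [-0.0, 1.0, -0.0, 0.001]
wrist_force: [-0.9, -0.0, 4.2]
width: 0.0436
grip_force: 7.0
```

```bash
python3 v.py v2.png
```

```text
[0.52820871 0.20970898 0.10127876] [-1.29155614  0.68523388  5.28065358] 7.007249146699905 0.0436746089992022
```

View pics/v2.png

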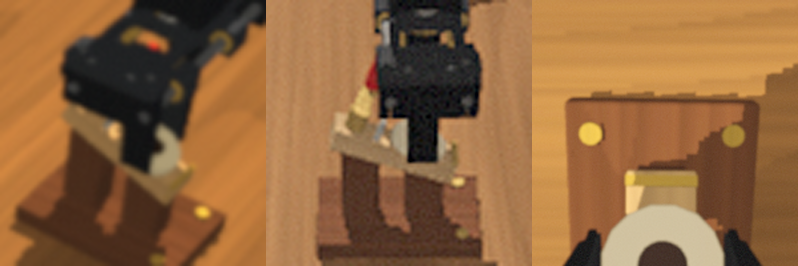

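The force rose to about 5 N, so the disc has tilted flat onto the ledge. The wrist crop shows a gap of about 6 mm to the lip. I'll slide it down the slope.

>>> arm_command([
  [1, 0, 0],
  [1, 0, 0.5],
  [1, 0, 0.5],
  [1, 0, 0.3],
  [0, 0, 0],
], spin=[0, 0, 0, 0, 0])

```text
clock: 7.6
tool_pos: [0.5322, 0.2097, 0.0999]
orientation: [-0.0, 1.0, -0.0, 0.0]
wrist_force: [-0.7, 1.3, 5.9]
width: 0.0436
grip_force: 7.0
```

>>> arm_command([
  [1, 0, 0.4],
  [0.5, 0, 0.2],
  [0, 0, 0],
], spin=[0, 0, 0])

```text
clock: 7.9
tool_pos: [0.5337, 0.2097, 0.0993]
orientation: [-0.0, 1.0, -0.0, 0.0]
wrist_force: [-0.7, 0.0, 5.5]
width: 0.0434
grip_force: 7.0
```

```bash
python3 v.py v3.png
```

```text
[0.53370008 0.2097601  0.0993122 ] [-0.31600629  0.14713727  6.18427413] 7.007871642708778 0.043155092276903305
```

View pics/v3.png

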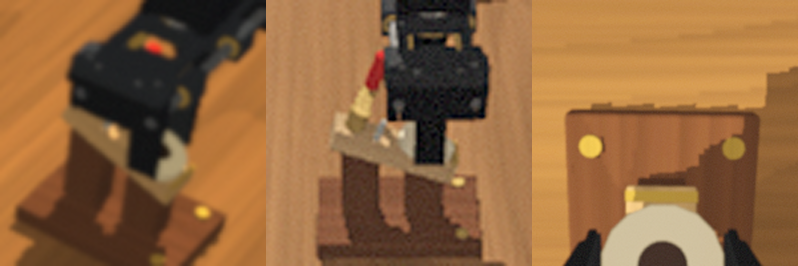

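The remaining gap is about 2 mm. I'll continue until the force shows lip contact.

>>> arm_command([
  [1, 0, 0.3],
  [0.5, 0, 0.2],
  [0, 0, 0],
], spin=[0, 0, 0])

```text
clock: 8.35
tool_pos: [0.5346, 0.2097, 0.0985]
orientation: [-0.0, 1.0, -0.0, -0.0]
wrist_force: [-2.5, 0.7, 4.5]
width: 0.0436
grip_force: 7.0
```

>>> arm_command([
  [0.5, 0, 0.2],
  [0.5, 0, 0.2],
  [0, 0, 0],
], spin=[0, 0, 0])

```text
clock: 8.65
tool_pos: [0.535, 0.2097, 0.0978]
orientation: [-0.0, 1.0, -0.0, -0.001]
wrist_force: [-4.4, -0.7, 6.1]
width: 0.0434
grip_force: 7.0
```

The lip is touched: fx is -4.4 N and the tool has stalled. I'll release and rise.

>>> arm_command([
  [0, 0, 0],
  [0, 0, 0],
  [0, 0, 0],
  [0, 0, 0],
  [0, 0, 0],
  [0, 0, 0],
], spin=[0, 0, 0, 0, 0, 0], fingers=0.62)

```text
clock: 9.25
tool_pos: [0.5358, 0.2096, 0.0977]
orientation: [0.0, 1.0, -0.0, -0.0]
wrist_force: [0.5, -1.4, 0.4]
width: 0.0589
grip_force: 0.0
```

>>> arm_command([
  [0, 0, -10],
  [0, 0, -25],
  [0, 0, -40],
  [-20, 0, -40],
  [-30, 0, -30],
  [-20, 0, -5],
  [0, 0, 0],
  [0, 0, 0],
], spin=[0, 0, 0, 0, 0, 0, 0, 0])

```text
clock: 10.05
tool_pos: [0.4659, 0.2096, 0.2483]
orientation: [-0.0, 1.0, 0.0, 0.001]
wrist_force: [0.7, -0.0, 1.0]
width: 0.0588
grip_force: 0.0
```

```bash
python3 w.py w3.png; python3 - <<'E'
from h import *
s=load('wrist')
cv2.imwrite('pics/w3c.png',cv2.resize(s['frame'][60:260,200:440,::-1],(720,600),interpolation=cv2.INTER_CUBIC))
f=s['frame']; r=(f[...,0]>200)&(f[...,1]<60); p=np.argwhere(r).mean(0)[::-1]; print('post',p,plane(s,*p,.1353))
print('expect blank top',proj(s,[.531+.0027,.2095,.0825]))
E
```

```text
10.1 [0.46594697 0.20949109 0.2474502 ] [ 1.19711801e-04  9.99999978e-01 -1.07241218e-04 -1.35566057e-04] [0.54608707 0.21013446 0.39661291] [-2.80828900e-01 -4.29450700e-04 -9.59757753e-01] 385.73747562123697
expected blank px [709.88253096 206.36865849] tcp tip [318.79930659 294.74211128]
post [265.11956522 191.10869565] [0.50095197 0.24593949 0.1353    ]
expect blank top [318.38235098 138.62327962]
```

View pics/w3c.png

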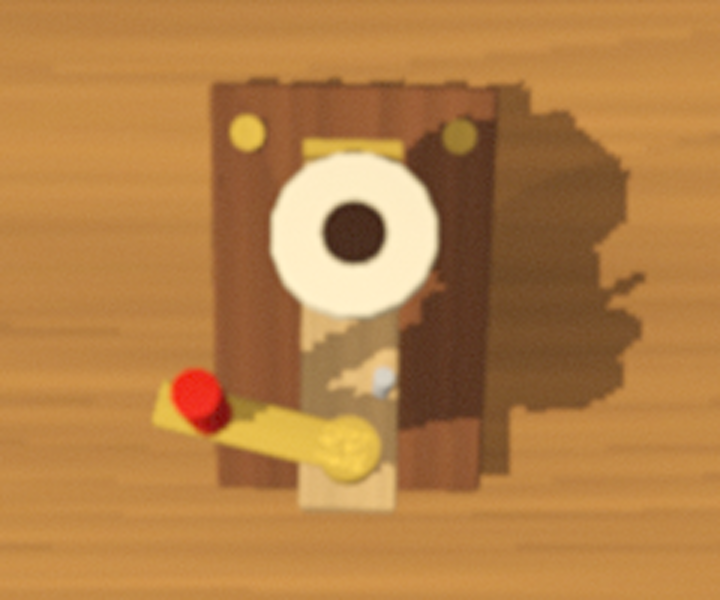

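The blank sits against the lip, centred on the ledge (crop (354,232)) and flat. The pin beside the ledge centre line is just a small stop. The red post top is at (.501,.246). Next I'll go above the post, with the jaws turned along the direction it swings.

>>> arm_command([
  [16, -18, 10],
  [16, -17.5, 20],
  [0, 0, 20],
  [0, 0, 0],
  [0, 0, 0],
  [0, 0, 0],
  [0, 0, 0],
  [0, 0, 0],
], spin=[-0.14, 0, -0.14, -0.14, -0.14, -0.14, -0.14, -0.14], fingers=0.45)

```text
clock: 10.9
tool_pos: [0.4955, 0.2468, 0.196]
orientation: [-0.0, 0.881, 0.473, -0.001]
wrist_force: [-1.2, -0.1, -0.7]
width: 0.0426
grip_force: 0.0
```

>>> arm_command([
  [0, 0, 0],
  [0, 0, 0],
  [0, 0, 0],
  [0, 0, 0],
], spin=[-0.14, -0.14, -0.05, 0])

```text
clock: 11.3
tool_pos: [0.4954, 0.2468, 0.1962]
orientation: [-0.0, 0.793, 0.609, -0.001]
wrist_force: [-0.5, 0.6, -0.7]
width: 0.0427
grip_force: 0.0
```

```bash
python3 - <<'E'
from h import *
from scipy.spatial.transform import Rotation as R
s=snap('wrist'); st=get_state(); q=st['orientation']; M=R.from_quat(q[[1,2,3,0]]).as_matrix()
f=s['frame']; r=(f[...,0]>180)&(f[...,1]<60)&(f[...,2]<60); p=np.argwhere(r).mean(0)[::-1]; X=plane(s,*p,.130)
print(st['clock'],st['tool_pos'],'tool y',M[:,1],'post',p,r.sum(),X,'in tool',M.T@(X-st['tool_pos']))
E
```

```text
11.35 [0.49535881 0.24685852 0.19643484] tool y [ 0.96571527 -0.25959676 -0.00188136] post [320.30812854 259.06049149] 529 [0.49792019 0.2487046  0.13      ] in tool [0.00254446 0.00211931 0.06642733]
```

>>> arm_command([
  [1, 2, 15],
  [0, 0, 18],
  [0, 0, 12],
  [0, 0, 7],
  [0, 0, 4],
  [0, 0, 0],
], spin=[0, 0, 0, 0, 0, 0])

```text
clock: 11.95
tool_pos: [0.4972, 0.2475, 0.1413]
orientation: [-0.0, 0.793, 0.609, -0.0]
wrist_force: [0.3, 0.4, 0.7]
width: 0.0428
grip_force: 0.0
```

>>> arm_command([
  [0, 0, 0],
  [0, 0, 0],
  [0, 0, 0],
  [0, 0, 0],
], spin=[0, 0, 0, 0], fingers=0.23, squeeze=5)

```text
clock: 12.35
tool_pos: [0.4976, 0.2477, 0.1424]
orientation: [0.0, 0.793, 0.609, 0.0]
wrist_force: [-0.3, 0.1, -0.8]
width: 0.0228
grip_force: 0.0
```

The post is caged with no load on it. I'll swing it along the arc with the jaws turning along.

>>> arm_command([
  [-0.2, 3.7, 1.3],
  [-0.2, 3.7, 1.2],
  [-0.2, 3.7, 1.1],
  [-0.2, 3.8, 1.0],
  [-0.2, 3.8, 0.9],
  [-0.2, 3.8, 0.8],
  [0, 0, 0],
], spin=[0.11, 0.11, 0.11, 0.11, 0.11, 0.11, 0])

```text
clock: 13.05
tool_pos: [0.5157, 0.2351, 0.1353]
orientation: [-0.0, 0.948, 0.319, -0.0]
wrist_force: [-1.0, -1.0, -0.1]
width: 0.0214
grip_force: 0.1
```

>>> arm_command([
  [-0.2, 3.9, 0.7],
  [-0.2, 3.9, 0.6],
  [-0.2, 3.9, 0.5],
  [-0.2, 3.9, 0.4],
  [-0.2, 3.9, 0.3],
  [-0.2, 3.9, 0.1],
  [0, 0, 0],
], spin=[0.11, 0.11, 0.11, 0.11, 0.11, 0.1, 0])

```text
clock: 13.75
tool_pos: [0.5232, 0.2134, 0.1331]
orientation: [-0.0, 1.0, 0.001, 0.0]
wrist_force: [0.0, -0.1, -0.4]
width: 0.0217
grip_force: 0.1
```

>>> arm_command([
  [0, 2, 0],
  [0, 2, 0],
  [0, 1.5, 0],
  [0, 0, 0],
], spin=[0, 0, 0, 0])

```text
clock: 14.15
tool_pos: [0.5233, 0.2078, 0.1332]
orientation: [0.0, 1.0, 0.0, 0.0]
wrist_force: [1.2, 0.1, 0.1]
width: 0.0217
grip_force: 0.4
```

>>> arm_command([
  [0, 1, 0],
  [0, 1, 0],
  [0, 1, 0],
  [0, 0, 0],
], spin=[0, 0, 0, 0])

```text
clock: 14.55
tool_pos: [0.5232, 0.2053, 0.1331]
orientation: [-0.001, 1.0, -0.0, 0.0]
wrist_force: [1.6, 4.5, 0.6]
width: 0.0221
grip_force: 1.8
```

>>> arm_command([
  [0, 1, 0],
  [0, 1, 0],
  [0, 0, 0],
], spin=[0, 0, 0])

```text
clock: 14.85
tool_pos: [0.5232, 0.2049, 0.1331]
orientation: [-0.002, 1.0, -0.0, 0.0]
wrist_force: [0.2, 9.1, -1.4]
width: 0.0223
grip_force: 4.7
```

The stop is reached: the tool has stalled and the reaction is rising (9 N). I'll back off, open, rise straight up and check.

>>> arm_command([
  [0, -2, 0],
  [0, -2, 0],
  [0, 0, 0],
  [0, 0, 0],
  [0, 0, 0],
], spin=[0, 0, 0, 0, 0], fingers=0.4)

```text
clock: 15.35
tool_pos: [0.523, 0.2067, 0.1329]
orientation: [0.0, 1.0, -0.0, -0.0]
wrist_force: [0.3, 0.7, -0.0]
width: 0.0381
grip_force: 0.0
```

>>> arm_command([
  [0, 0, -15],
  [0, 0, -30],
  [0, 0, -30],
  [-20, 0, -30],
  [-20, 0, -5],
  [-20, 0, 0],
  [0, 0, 0],
  [0, 0, 0],
], spin=[0, 0, 0, 0, 0, 0, 0, 0])

```text
clock: 16.15
tool_pos: [0.4634, 0.207, 0.2439]
orientation: [-0.0, 1.0, 0.0, 0.001]
wrist_force: [1.0, -0.4, -0.8]
width: 0.038
grip_force: 0.0
```

```bash
python3 w.py w4.png; python3 - <<'E'
from h import *
s=load('wrist')
cv2.imwrite('pics/w4c.png',cv2.resize(s['frame'][60:260,200:440,::-1],(600,500),interpolation=cv2.INTER_CUBIC))
f=s['frame']; r=(f[...,0]>200)&(f[...,1]<60); p=np.argwhere(r).mean(0)[::-1]; print('post',p,plane(s,*p,.1257))
E
```

```text
16.2 [0.46360316 0.20690274 0.24352718] [-6.59698183e-05  9.99999847e-01 -1.51114720e-04  5.27688010e-04] [0.54350107 0.20745498 0.39230599] [-2.80324442e-01 -3.04471927e-04 -9.59905263e-01] 385.73747562123697
expected blank px [712.1957506  204.93527283] tcp tip [318.66509176 294.83112351]
post [312.15859031 149.88986784] [0.52572692 0.211146   0.1257    ]
```

View pics/w4c.png

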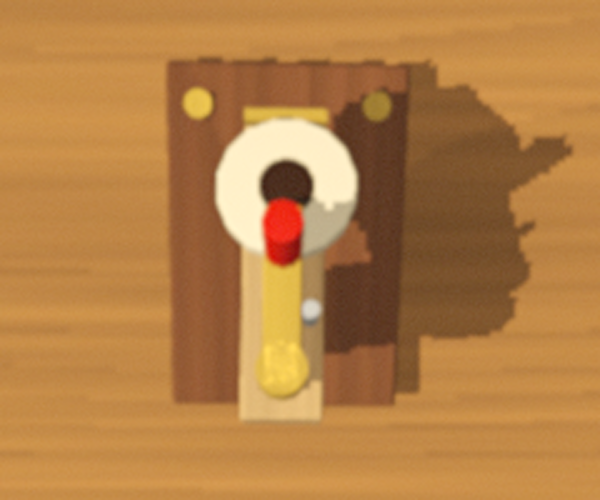

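The hold-down points straight down the slope against its stop pin, over the blank at (286,187). The blank is still against the lip and centred, so I'll hand the job in.

```bash
python3 -c "
from plant import env; print(env.job_done())"
```

```text
the job is handed in; nothing more can be done
None
```

The blank with the dark centre is on the ledge, flat and centred against the brass lip, with the hold-down swung over it to its stop, and I handed the job in at about 16 s; no verdict came back, and I kept the arm clear of the plain blanks and burnisher but did not re-measure them.

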